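Lock the sorting tray away

ROBOT

A 6-joint arm with a two-finger parallel gripper is mounted at the origin on the work surface. World frame = base frame: x ahead of the robot, y to its left, z up, the work surface at z = 0. Lengths are in m, angles in rad, forces in N, time in s.
With the tool pointing down it reaches from about 0.35 to 0.975 m from the base axis. Payload 17.4 kg.
Tool frame: the origin (TCP) lies between the finger pads; the fingertips stand 22 mm ahead of it and the grasp point (between the pads) lies 3 mm ahead of it; z points along the fingers, y is the line along which they close (so a half turn about z gives the same grasp; the last joint's range is limited). The gripper opens to 85 mm and grips with 20 to 120 N. Pads are 22 mm wide; open, the fingers measure 114 mm over their backs; the gripper's body (76 mm by 85 mm) begins 54 mm behind the grasp point. The pads swing forward as they close: fully open they stand 13 mm farther back than shut.
Start: joints at [-1.257, 0.116, 1.442, -0, 1.584, -0.038], TCP at [0.233, -0.634, 0.253] pointing down, gripper open.
Joint ranges: [-2.83, 2.83], [-0.83, 2.19], [0.07, 2.5], [-1.14, 4.28], [0.01, 3], [-2.97, 2.97]. Speed limits (rad/s): [1.89, 1.89, 2.22, 3.14, 3.14, 3.14].

INTERFACE

Orientations are given as a unit quaternion [w, x, y, z].
In Python, from cell import env, order, read_camera, camera_model, get_obs gives the robot as it stands (env), with the cameras as plain functions, the readings as plain functions and the job (order).
- The arm moves only by the tool advance, called in YAML: its name, and indented under it one key for each argument. Schema: {"type":"object","properties":{"ticks":{"type":"object","properties":{"steps":{"type":"array","items":{"type":"array","items":{"type":"number"},"minItems":6,"maxItems":6},"minItems":1,"maxItems":10}},"additionalProperties":false,"required":["steps"]},"finger_gap":{"type":"number"},"only":{"type":"string"},"quiet":{"type":"boolean"},"lines":{"type":"string"}},"required":["ticks"],"additionalProperties":false}. ticks is an object whose key "steps" holds a list of rows, 1 to 10 of them, each of 6 numbers: dx, dy, dz in units of 25 mm, then a rotation vector rx, ry, rz in rad; each row is the pose to reach, as a shift and turn from the pose commanded when the call began, along the tool's axes at that moment; what a row does not reach only later rows make up. A row lasts 1/8 s, in which the tool goes at most 0.0625 m and 0.188 rad, less where a joint would pass 70% of its speed; a pose out of reach is approached as far as the arm can. finger_gap is the finger opening in m, set as the call begins (left out keeps the last). The fingers move at their own pace and stop on an object; the grip force is fixed at half the most. Time passes only in rows, so rows that do not move let the fingers close. The tool returns the time, the measured TCP pose, the force, the opening and the grip force at its end. only (a regular expression) keeps the lines of the reply that match it, lines (a string "A,B") keeps lines A to B, and quiet returns only ok. Input that does not fit is refused with a message, and nothing moves.
- get_obs(): the state, without advancing time (a new reading comes with each control period).
- read_camera(name): name is "scene" or "side" or "wrist"; returns (picture, depth): 480x640x3 uint8, red, green, blue; 480x640 float32, m along the optical axis (not along the pixel's ray), 0 where there is no reading.
- camera_model(name): a dict with "fx", "fy", "cx", "cy" (pixels), "extrinsics" (4x4, takes a point from world to camera coordinates). Camera axes: x right, y down, z forward; pixel columns grow to the right and rows downward; lengths in m; the calibration is good to about 2 mm. A picture is of the moment at which its call begins: read the wrist's pose just before it. camera_model takes no time and is no camera call; for the wrist camera it gives the pose at the moment of the call.
- order.close_job(): hands the job in; it is judged then, once.
The state is a dict: "time": time; "joint_pos": joint angles; "joint_vel": joint speeds; "tau": joint torques, N m; "tcp_pos": TCP position; "ee_rot": TCP orientation; "wrist_force": force on the tool from outside, world axes, zero at the start; "torque": the same for the moment, N m; "gripper_width": finger opening in m; "grasp_force": force on a finger pad.
Only numpy, scipy, OpenCV 4.12 (cv2) and the standard library are available. Lean on these libraries where they do the work, as an engineer would, in place of code of your own. Each camera call takes 0.05 s, during which the arm holds its last target. There are 200 camera calls.

TASK

Put the steel slide tray away under the plywood sorting top: press the black spring plunger at the tray's side fully down to its stop to free the tray, slide the tray in as far as it goes, and let the plunger spring back up so that the tray is locked in. Do not touch the things lying in the tray.

Things in the scene. Friction and masses are not known exactly. Their poses are not given: they have to be found in the camera images.
- riser: Fixed low plywood sorting top. Origin on the work surface straight below the plunger axis as the tray starts; x = the way the tray slides in, z up. Upper face at z 78 mm, spanning x 165 to 445, y -75 to 335 mm (slate piles 24 mm high on it beyond x 310). A fixed steel guide bar, notched below, runs x -22 to 165 at y -35 to -25 mm, top z 59 mm.
- tray (a joint): How far the tray is slid in, m: 0 = out and locked (the start), 0.100 = home and locked, end stop 0.1015; 1.5 mm play in each notch. About 2 N slides it once free. Plunger up = locked. Between the notches the guide bar keeps the catch down by itself; it snaps up on reaching a notch.
- plunger (a joint): How far the plunger is pressed down, m: 0 = fully up, 0.015 = at its stop. Its spring pushes back with about 5 N when up and 10.5 N at the stop. The catch is clear of its notch from 0.011 on, and the plunger stays at 0.011 or more between the notches.
- plunger_top (a point): Centre of the flat top of the plunger head: a black round knob 32 mm across, 24 mm high (lowest 4 mm tapered), on a 13 mm stem over a dark steel barrel 26 mm across (top at z 64 mm). Top at z 110 mm when up, 95 mm at the stop. Sideways it is fixed to the tray, so gripping or pushing it moves the tray. z up, x = sliding in.
- home (a point): Fixed point where plunger_top is when the tray is home and the plunger up, 100 mm along the riser's x from its start.
- tray_in (a point): Centre of the tray's inner floor (z 14 mm); moves with the tray. Open steel box 250 mm in x (sliding direction) by 290 mm in y, rim at z 41 mm; its near wall is 20 mm from the plunger axis, on the riser's +y side. Six black slate hooks are clipped in a row at its +y side.
- slate: Pale grey slate square 90 x 90 x 8 mm lying loose in the tray; origin at the centre of its underside. Not to be touched.
- rule: Chrome measuring rule case 60 x 58 x 28 mm lying loose in the tray; origin at the centre of its underside. Not to be touched.
- crayon: Red plastic crayon holder, 14 mm square and 120 mm long, lying loose in the tray; origin at the underside, in the middle of its square barrel. Not to be touched.

How it is judged:
By the outcome, as a careful person would: the job done as asked, in the order asked, and still so for the second after the job is handed in, with the robot touching nothing.
It also fails if it takes over 35 s, if anything falls off the work surface, if the arm or the gripper's body presses on something with over 40 N, if the wrist force passes 120 N, or if a joint passes its speed limit or range.

## Working session

There is one attempt and no reset: what is moved stays moved. The work goes in short steps, Python scripts to look and compute and a tool call to move; the robot and the scene stay as the last step left them, time stands still between calls to the robot, and variables do not carry over. Pictures are saved under pics/ and viewed, at most 10 in all, crops included, and the job is handed in when it is done.

```bash
ls; mkdir -p pics
```

Run:
```python
from cell import env, order, read_camera, camera_model, get_obs
import cv2,numpy as np
o=get_obs();print(o['time'],o['tcp_pos'],o['ee_rot'],o['gripper_width'],o['wrist_force'])
ims=[]
for n in("scene","side","wrist"):
    m=camera_model(n)
    p,d=read_camera(n);np.savez(f'pics/{n}0.npz',p=p,d=d,E=m['extrinsics'],K=[m['fx'],m['fy'],m['cx'],m['cy']])
    cv2.imwrite(f'pics/{n}0.png',p[:,:,::-1])
    E=np.array(m['extrinsics']);print(n,m['fx'],-E[:3,:3].T@E[:3,3])
```

```text
cell.py
pics
0.0 [ 0.23253206 -0.63350189  0.25255636] [-5.87631881e-04  9.84571943e-01  1.74979249e-01 -8.32263976e-05] 0.08518932086643326 [-0.45000765  0.08596091 -0.14973635]
scene 453.5347794933249 [0.77129596 0.41392036 0.5642677 ]
side 615.8994711108539 [0.4629558  0.73097983 0.65621831]
wrist 359.4012613977965 [ 0.30857459 -0.60636915  0.37264056]
```

View pics/scene0.png

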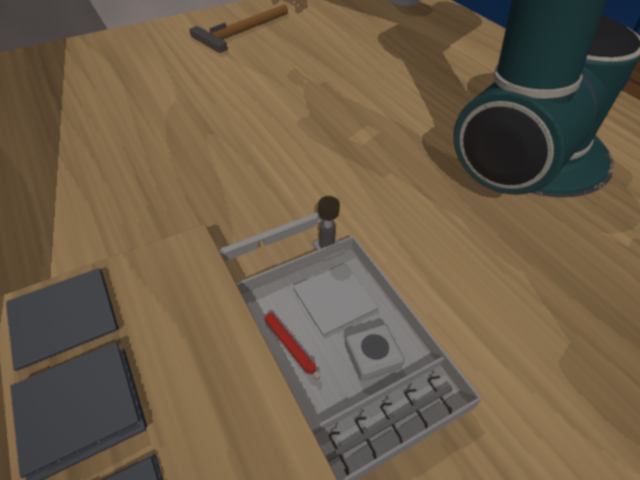

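View pics/side0.png

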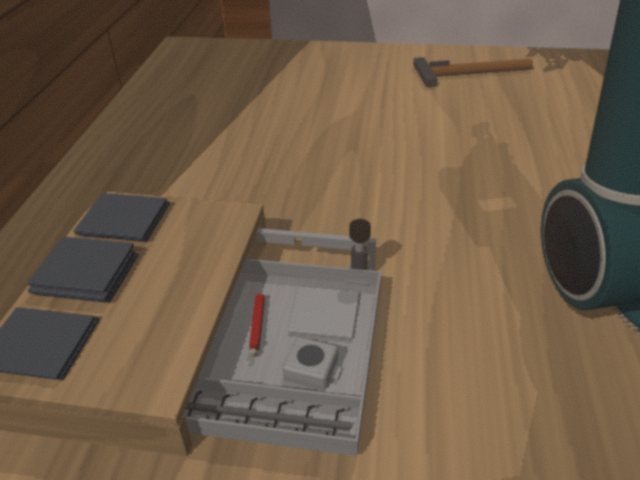

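The knob head sits at about (328,208) in scene and (360,231) in side. The tray slides toward the slate piles, to the left in both pictures. Next I measure the knob and the riser's direction.

Create h.py:
```python
import numpy as np,cv2
def cloud(f):
    z=np.load(f);d=z['d'];fx,fy,cx,cy=z['K'];E=z['E']
    v,u=np.mgrid[:480,:640]
    P=np.stack([(u-cx)/fx*d,(v-cy)/fy*d,d],-1)
    return z['p'],d,(P-E[:3,3])@E[:3,:3],E,(fx,fy,cx,cy)
def ray(E,K,uv):
    r=np.array([(uv[0]-K[2])/K[0],(uv[1]-K[3])/K[1],1])@E[:3,:3]
    return -E[:3,:3].T@E[:3,3],r/np.linalg.norm(r)
def tri(rs):
    A=sum(np.eye(3)-np.outer(r,r) for c,r in rs);b=sum((np.eye(3)-np.outer(r,r))@c for c,r in rs)
    X=np.linalg.solve(A,b);return X,[np.linalg.norm(np.cross(X-c,r)) for c,r in rs]
```

Run:
```python
from h import *
rs=[];
for n,(u0,v0) in(("scene",(328,208)),("side",(360,231))):
    p,d,W,E,K=cloud(f'pics/{n}0.npz')
    s=np.s_[v0-20:v0+20,u0-20:u0+20]
    w=W[s];m=(d[s]>0)&(w[...,2]>.083)&(w[...,2]<.13)
    k=w[m];print(n,m.sum(),'z',np.percentile(k[:,2],[2,50,80,90,98]))
    # top face: z near the top
    zt=np.percentile(k[:,2],95);t=m&(w[...,2]>zt-.005)
    vv,uu=np.nonzero(t);T=w[t];c,r=cv2.minEnclosingCircle(T[:,:2].astype(np.float32))
    print(' top n',t.sum(),'mean',T.mean(0),'circ',c,r,'px',uu.mean()+u0-20,vv.mean()+v0-20)
    rs.append(ray(E,K,(uu.mean()+u0-20,vv.mean()+v0-20)))
    # riser top
    q=(d>0)&(abs(W[...,2]-.078)<.006);num,l,st,_=cv2.connectedComponentsWithStats(q.astype(np.uint8));i=1+st[1:,4].argmax()
    R=W[l==i];print(' riser',st[i],'z',np.median(R[:,2]))
    rect=cv2.minAreaRect((R[:,:2]*1000).astype(np.float32));print('  rect',rect,cv2.boxPoints(rect).round(0).tolist())
print(tri(rs))
```

```text
scene 461 z [0.09106292 0.1095026  0.11074394 0.11126635 0.1119371 ]
 top n 292 mean [0.51380906 0.02595667 0.11020422] circ (0.5132805705070496, 0.024132363498210907) 0.01674075797200203 px 328.3082191780822 203.4931506849315
 riser [    0   224   337   256 40858] z 0.07859321181820435
  rect ((821.55322265625, 130.89077758789062), (387.75030517578125, 280.5267028808594), 88.01038360595703) [[675.0, -58.0], [955.0, -68.0], [968.0, 320.0], [688.0, 330.0]]
side 459 z [0.08856323 0.10769866 0.10979089 0.11042115 0.11115678]
 top n 262 mean [0.51127068 0.02662343 0.10928639] circ (0.5107772946357727, 0.024700986221432686) 0.01683804579079151 px 359.4618320610687 225.67175572519085
 riser [    0   191   263   230 28368] z 0.0777560071444932
  rect ((820.3587036132812, 142.7574005126953), (414.98187255859375, 281.6611328125), 88.03530883789062) [[672.0, -60.0], [954.0, -69.0], [968.0, 345.0], [687.0, 355.0]]
(array([0.51153574, 0.02253811, 0.10609868]), [np.float64(2.532818402395422e-05), np.float64(2.5328184023865413e-05)])
```

Run:
```python
import cv2
a=cv2.imread('pics/scene0.png')[180:270,205:365];b=cv2.imread('pics/side0.png')[200:290,245:405]
cv2.imwrite('pics/z1.png',cv2.resize(cv2.hconcat([a,b]),None,fx=2.5,fy=2.5,interpolation=cv2.INTER_CUBIC))
```

```text
(no output)
```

View pics/z1.png

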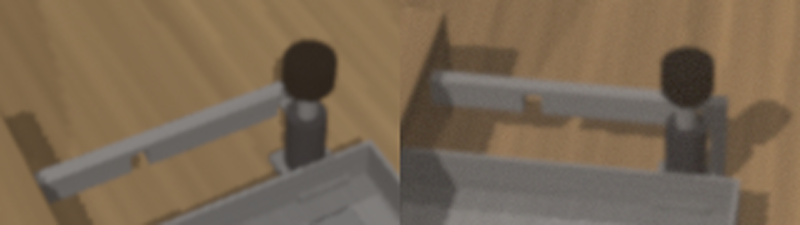

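The riser's x axis points at about -2° in the world, and the knob top is near (0.512, 0.024, 0.110). The riser corners put the origin in the same place. I'll move above the knob with the fingers closing along the slide direction, then check with the wrist camera.

Units first: shifts go in units of 25 mm. So -0.521 m is -20.84, 0.489 m is 19.56.

advance:
  ticks: {"steps": [[19.56, -20.84, 2, 0, 0, -1.184], [19.56, -20.84, 2, 0, 0, -1.184], [19.56, -20.84, 2, 0, 0, -1.184], [19.56, -20.84, 2, 0, 0, -1.184], [19.56, -20.84, 2, 0, 0, -1.184], [19.56, -20.84, 2, 0, 0, -1.184], [19.56, -20.84, 2, 0, 0, -1.184], [19.56, -20.84, 2, 0, 0, -1.184], [19.56, -20.84, 2, 0, 0, -1.184], [19.56, -20.84, 2, 0, 0, -1.184]]}
  finger_gap: 0.06

```text
time: 1.4
tcp_pos: [0.4768, -0.0578, 0.2097]
ee_rot: [0.0, 0.719, 0.695, 0.0]
wrist_force: [0.3, -0.5, 0.5]
gripper_width: 0.0597
grasp_force: 0.0
```

Create look.py:
```python
import sys
from cell import env, order, read_camera, camera_model, get_obs
from h import *
from scipy.spatial.transform import Rotation as R
def snap(tag,n):
    m=camera_model(n);p,d=read_camera(n)
    np.savez(f'pics/{n}{tag}.npz',p=p,d=d,E=m['extrinsics'],K=[m['fx'],m['fy'],m['cx'],m['cy']]);cv2.imwrite(f'pics/{n}{tag}.png',p[:,:,::-1])
def knob(tag,n,c=(.512,.024)):
    p,d,W,E,K=cloud(f'pics/{n}{tag}.npz')
    m=(d>0)&(np.hypot(W[...,0]-c[0],W[...,1]-c[1])<.03)&(W[...,2]>.075)&(W[...,2]<.125)&(p.max(-1)<110)
    if m.sum()<40: print(n,'none');return
    k=W[m];zt=np.percentile(k[:,2],95);t=m&(W[...,2]>zt-.004);T=W[t]
    c,r=cv2.minEnclosingCircle(T[:,:2].astype(np.float32));print(n,t.sum(),'zmed',np.median(T[:,2]),'circ',c,r,'mean',T.mean(0))
if __name__=='__main__':
    o=get_obs();M=R.from_quat(np.roll(o['ee_rot'],-1)).as_matrix();print(o['time'],o['tcp_pos'],'\n',M.round(3),o['wrist_force'])
    c=tuple(map(float,sys.argv[2:4])) or (.512,.024)
    for n in sys.argv[4:]: snap(sys.argv[1],n);knob(sys.argv[1],n,c)
```

```bash
python3 look.py 1 .512 .024 wrist
```

```text
1.4 [ 0.47681476 -0.05780293  0.20967448] 
 [[ 0.035  0.999  0.001]
 [ 0.999 -0.035 -0.   ]
 [-0.     0.001 -1.   ]] [ 0.28114644 -0.52646534  0.54259135]
wrist 2316 zmed 0.10934475210621036 circ (0.5108197331428528, 0.023317936807870865) 0.01597389206290245 mean [0.51050638 0.02409951 0.10933754]
```

Converted, 0.0316 m is 1.264, 0.03 m is 1.2.

advance:
  ticks: {"steps": [[1.6, 0.64, 0.6, 0, 0, 0], [3.32, 1.264, 1.2, 0, 0, 0], [3.32, 1.264, 1.2, 0, 0, 0], [3.32, 1.264, 1.2, 0, 0, 0]]}

```text
time: 1.95
tcp_pos: [0.5109, 0.0217, 0.1798]
ee_rot: [0.0, 0.719, 0.695, -0.0]
wrist_force: [0.3, -0.3, 0.5]
gripper_width: 0.0596
grasp_force: 0.0
```

```bash
python3 look.py 2 .512 .024 wrist scene side
```

```text
1.95 [0.51085474 0.02170352 0.17976478] 
 [[ 0.035  0.999 -0.   ]
 [ 0.999 -0.035 -0.   ]
 [-0.    -0.    -1.   ]] [ 0.34749261 -0.27252523  0.46105889]
wrist 2222 zmed 0.10935335497068618 circ (0.5111162066459656, 0.023397523909807205) 0.01620814949274063 mean [0.51100301 0.02431907 0.10931904]
scene 281 zmed 0.11045607546970362 circ (0.5133916735649109, 0.025100158527493477) 0.01646377705037594 mean [0.5138578  0.02616696 0.11036307]
side 242 zmed 0.10955025787689765 circ (0.511902928352356, 0.025891035795211792) 0.01698508858680725 mean [0.51106398 0.02662679 0.10953678]
```

View pics/wrist2.png

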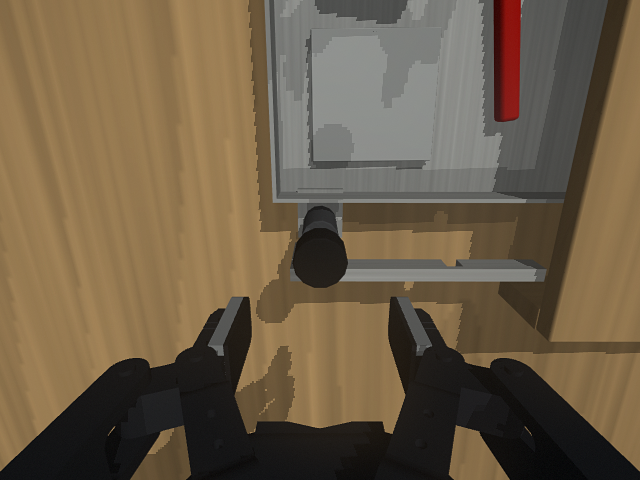

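The knob top is at about (320,257) in the wrist view, centred between the fingers at columns ~235 and ~400, so x is aligned. Depth agrees on (0.511, 0.0243, 0.1095). I'll descend, with the pad centre at z ~0.10, and grip.

Converted, 0.079 m is 3.16, 0.02 m is 0.8.

advance:
  ticks: {"steps": [[0.096, 0.02, 0.8, 0, 0, 0], [0.096, 0.02, 2, 0, 0, 0], [0.096, 0.02, 2.8, 0, 0, 0], [0.096, 0.02, 3.16, 0, 0, 0], [0.096, 0.02, 3.16, 0, 0, 0], [0.096, 0.02, 3.16, 0, 0, 0]]}

```text
time: 2.85
tcp_pos: [0.512, 0.0243, 0.1016]
ee_rot: [0.0, 0.719, 0.695, 0.0]
wrist_force: [-0.0, 1.3, 1.0]
gripper_width: 0.0602
grasp_force: 0.0
```

advance:
  ticks: {"steps": [[0, 0, 0, 0, 0, 0], [0, 0, 0, 0, 0, 0], [0, 0, 0, 0, 0, 0], [0, 0, 0, 0, 0, 0], [0, 0, 0, 0, 0, 0], [0, 0, 0, 0, 0, 0]]}
  finger_gap: 0.02

```text
time: 3.6
tcp_pos: [0.5118, 0.0244, 0.1009]
ee_rot: [0.0, 0.719, 0.695, 0.0]
wrist_force: [2.3, 0.4, 4.9]
gripper_width: 0.0301
grasp_force: 58.8
```

advance:
  ticks: {"steps": [[0, 0, 0.2, 0, 0, 0], [0, 0, 0.4, 0, 0, 0], [0, 0, 0.56, 0, 0, 0], [0, 0, 0.6, 0, 0, 0], [0, 0, 0.6, 0, 0, 0]]}

```text
time: 4.22
tcp_pos: [0.5121, 0.0243, 0.0866]
ee_rot: [0.0, 0.719, 0.695, 0.001]
wrist_force: [-1.2, -0.4, 12.9]
gripper_width: 0.0297
grasp_force: 59.7
```

```bash
python3 look.py 3 .512 .024 wrist side
```

```text
4.225 [0.51209119 0.02434017 0.08663561] 
 [[ 0.035  0.999  0.001]
 [ 0.999 -0.035  0.   ]
 [ 0.     0.001 -1.   ]] [-1.20472033 -0.37132482 12.90172127]
wrist 1405 zmed 0.12018099539690397 circ (0.5121692419052124, 0.030178386718034744) 0.029358115047216415 mean [0.51234049 0.03560623 0.12016886]
side 115 zmed 0.11891097354989741 circ (0.5120019316673279, 0.02364474907517433) 0.030042385682463646 mean [0.50673019 0.03233549 0.11967155]
```

Run:
```python
import cv2
a=cv2.imread('pics/wrist3.png');b=cv2.imread('pics/side3.png')[160:310,280:440]
cv2.imwrite('pics/z3.png',cv2.hconcat([cv2.resize(a[100:480,170:470],(400,506)),cv2.resize(b,(400,375)) if 0 else cv2.copyMakeBorder(cv2.resize(b,(400,375)),0,131,0,0,0)]))
```

```text
(no output)
```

View pics/z3.png

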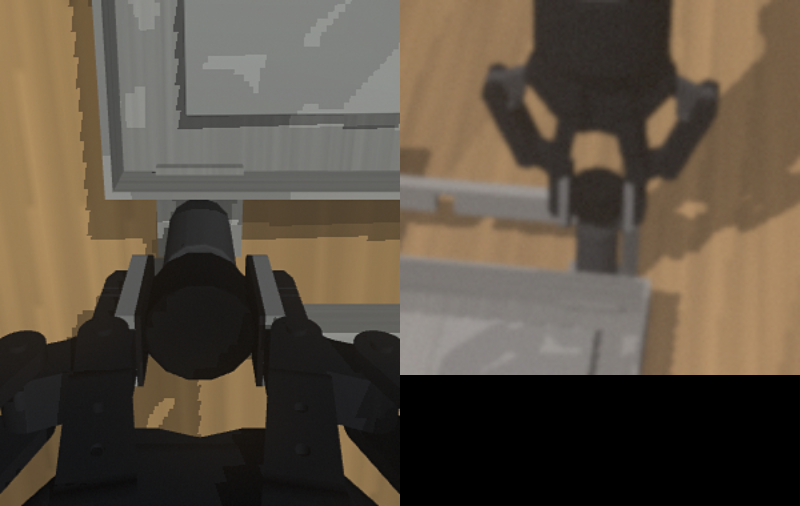

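The knob is gripped squarely between the pads (centre ~(200,315) in the left crop) and is down close to the barrel. I'll press 3 mm more to confirm the stop.

Create kz.py:
```python
from look import *
snap('k','wrist');p,d,W,E,K=cloud('pics/wristk.npz')
print('knob px', W[325:350:6,312:330:6].reshape(-1,3)[:,2].round(4), get_obs()['wrist_force'])
```

Run:
```python
from h import *
p,d,W,E,K=cloud('pics/wrist3.npz');print(W[325:350:6,312:330:6].reshape(-1,3)[:,2].round(4))
```

```text
[0.0935 0.0943 0.0949 0.0947 0.094  0.0941 0.0952 0.0947 0.0942 0.0946
 0.0937 0.0951 0.0949 0.095  0.095 ]
```

advance:
  ticks: {"steps": [[0, 0, 0.04, 0, 0, 0], [0, 0, 0.08, 0, 0, 0], [0, 0, 0.12, 0, 0, 0], [0, 0, 0.12, 0, 0, 0]]}

```text
time: 4.82
tcp_pos: [0.5138, 0.0243, 0.0864]
ee_rot: [0.002, 0.719, 0.695, 0.002]
wrist_force: [-1.4, -0.1, 35.1]
gripper_width: 0.0302
grasp_force: 61.7
```

```bash
python3 kz.py
```

```text
knob px [0.0944 0.0946 0.0931 0.0942 0.0944 0.0941 0.0942 0.0944 0.0927 0.0946
 0.0954 0.0948 0.0949 0.0943 0.0945] [-1.59458297 -1.34066453 35.2706417 ]
```

The plunger is at its stop: force rose to 35 N with no further travel, and the knob top reads 0.0945. I'll ease the press a little and slide in gently.

Converted, -0.0015 m is -0.06, 0.063 m is 2.52.

advance:
  ticks: {"steps": [[0, 0.04, -0.06, 0, 0, 0], [0, 0.16, -0.06, 0, 0, 0], [0, 0.36, -0.06, 0, 0, 0], [0, 0.64, -0.06, 0, 0, 0], [0, 0.96, -0.06, 0, 0, 0], [0, 1.28, -0.06, 0, 0, 0], [0, 1.6, -0.06, 0, 0, 0], [0, 1.92, -0.06, 0, 0, 0], [0, 2.24, -0.06, 0, 0, 0], [0, 2.52, -0.06, 0, 0, 0]]}

```text
time: 6.12
tcp_pos: [0.576, 0.0221, 0.0866]
ee_rot: [0.001, 0.719, 0.695, 0.001]
wrist_force: [-3.2, -0.4, 24.9]
gripper_width: 0.0301
grasp_force: 60.6
```

advance:
  ticks: {"steps": [[0, 0.28, 0, 0, 0, 0], [0, 0.52, 0, 0, 0, 0], [0, 0.76, 0, 0, 0, 0], [0, 0.96, 0, 0, 0, 0], [0, 1.12, 0, 0, 0, 0], [0, 1.24, 0, 0, 0, 0], [0, 1.32, 0, 0, 0, 0], [0, 1.36, 0, 0, 0, 0], [0, 1.36, 0, 0, 0, 0]]}

```text
time: 7.25
tcp_pos: [0.6098, 0.0209, 0.0866]
ee_rot: [0.001, 0.719, 0.695, 0.001]
wrist_force: [0.3, -0.7, 22.3]
gripper_width: 0.0302
grasp_force: 60.5
```

```bash
python3 kz.py
```

```text
knob px [0.0941 0.0942 0.0943 0.0941 0.094  0.0946 0.0942 0.0959 0.0946 0.0945
 0.0953 0.0953 0.0939 0.0949 0.095 ] [ 0.07911575 -0.24273835 22.49148173]
```

Moved ~97 mm with no resistance. Next I feel for the end stop.

Converted, 0.003 m is 0.12, 0.002 m is 0.08.

advance:
  ticks: {"steps": [[0, 0.04, 0, 0, 0, 0], [0, 0.08, 0, 0, 0, 0], [0, 0.12, 0, 0, 0, 0], [0, 0.12, 0, 0, 0, 0]]}

```text
time: 7.8
tcp_pos: [0.6126, 0.0208, 0.0866]
ee_rot: [0.001, 0.719, 0.695, 0.001]
wrist_force: [-4.0, -0.1, 23.6]
gripper_width: 0.0304
grasp_force: 60.6
```

advance:
  ticks: {"steps": [[0, 0.04, 0, 0, 0, 0], [0, 0.08, 0, 0, 0, 0], [0, 0.08, 0, 0, 0, 0]]}

```text
time: 8.18
tcp_pos: [0.6131, 0.0208, 0.0865]
ee_rot: [-0.0, 0.719, 0.695, -0.0]
wrist_force: [-20.0, -0.3, 33.0]
gripper_width: 0.0303
grasp_force: 61.7
```

End stop felt (−20 N at x 0.613). I'll relax the push, let the plunger rise, open the fingers and retreat.

advance:
  ticks: {"steps": [[0, -0.06, 0, 0, 0, 0], [0, -0.12, -0.04, 0, 0, 0], [0, -0.12, -0.2, 0, 0, 0], [0, -0.12, -0.4, 0, 0, 0], [0, -0.12, -0.56, 0, 0, 0], [0, -0.12, -0.64, 0, 0, 0], [0, -0.12, -0.64, 0, 0, 0]]}

```text
time: 9.05
tcp_pos: [0.6108, 0.0209, 0.1005]
ee_rot: [0.0, 0.719, 0.695, 0.0]
wrist_force: [2.0, 0.4, 5.1]
gripper_width: 0.0302
grasp_force: 59.0
```

advance:
  ticks: {"steps": [[0, 0, 0, 0, 0, 0], [0, 0, 0, 0, 0, 0], [0, 0, 0, 0, 0, 0], [0, 0, 0, 0, 0, 0]]}
  finger_gap: 0.055

```text
time: 9.55
tcp_pos: [0.6104, 0.0209, 0.1]
ee_rot: [-0.0, 0.719, 0.695, -0.0]
wrist_force: [-0.4, -0.3, -0.5]
gripper_width: 0.055
grasp_force: 0.0
```

advance:
  ticks: {"steps": [[0, 0, -0.4, 0, 0, 0], [0, 0, -1.2, 0, 0, 0], [0, 0, -2.4, 0, 0, 0], [0, 0, -3.6, 0, 0, 0], [-1.2, 0, -4.8, 0, 0, 0], [-3.2, 0, -4.8, 0, 0, 0], [-3.2, 0, -4.8, 0, 0, 0]]}

```text
time: 10.42
tcp_pos: [0.6077, -0.0615, 0.2223]
ee_rot: [0.001, 0.72, 0.694, 0.0]
wrist_force: [0.4, 0.7, -0.3]
gripper_width: 0.0552
grasp_force: 0.0
```

```bash
python3 look.py 5 .612 .0208 wrist scene side
```

```text
10.425 [ 0.60766729 -0.06152482  0.22225302] 
 [[ 0.038  0.999  0.002]
 [ 0.999 -0.038 -0.001]
 [-0.001  0.002 -1.   ]] [ 0.41564858  0.71956082 -0.31253116]
wrist 2136 zmed 0.1093704214437029 circ (0.610781192779541, 0.019862262532114983) 0.015980955213308334 mean [0.61071736 0.02000785 0.10936865]
scene 322 zmed 0.11044208312286163 circ (0.6129852533340454, 0.020768309012055397) 0.016534365713596344 mean [0.61297383 0.02220372 0.11037676]
side 239 zmed 0.109551867374048 circ (0.6113025546073914, 0.020986175164580345) 0.01692591980099678 mean [0.61047169 0.02261737 0.10946085]
```

View pics/side5.png

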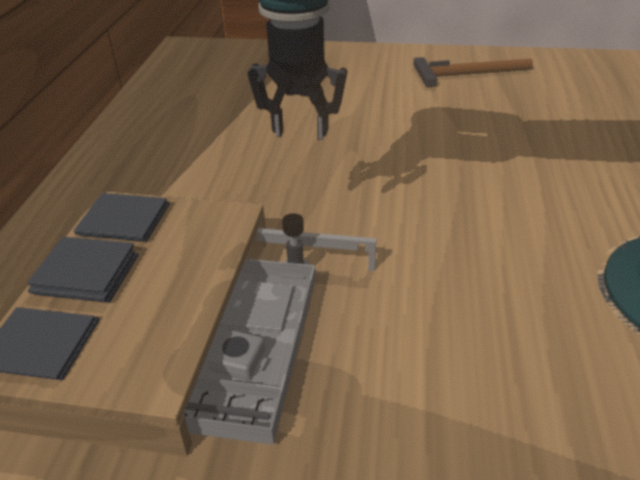

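The plunger is up (z 0.1094, the same as at the start) at (0.611, 0.020), which is 99.7 mm in. In side view the knob is at (292,225), the slate and rule are undisturbed in the tray, and the gripper is clear. Handing in.

```bash
python3 -c "
from cell import env, order, read_camera, camera_model, get_obs
print(order.close_job())"
```

```text
the job is handed in; nothing more can be done
None
```

The tray is slid in to its end stop and locked home about 100 mm in, with the plunger sprung back fully up; the gripper was clear of everything and the job was handed in about 10.4 s in, with no verdict returned.

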